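# Swap a solid culture-tube cap for a filter cap

### The job

One of the three culture tubes in the tilted rack still wears its solid blue cap but has to breathe: pull the blue cap off and stand it mouth down on the steel tray, then press the spare white filter cap from the tray onto that tube until you feel it snap and it sits fully home. The tube stands on a soft spring and gives way under the push; do not drive it down onto its stop, and leave the other two tubes' caps and the things around as they are.

Things in the scene. Friction and masses are not known exactly. Their poses are not given: they have to be found in the camera images.
- blue_cap: Solid blue ribbed push-on cap: a cup 42 mm across and 42 mm high, 30 g, closed at the top, 38 mm deep inside with a 31 mm wide mouth. Origin: centre of its mouth (lower rim); z points from the mouth to the closed top. It starts fully home on tube_a.
- new_cap: The spare cap: same shape and size as the blue one, white with a grey membrane under a six-spoke grille in its top. Origin: centre of its mouth; z from the mouth to the top. It starts standing mouth down in one half of the steel tray.
- carrier_a: Black spring sleeve in the rack that holds tube_a, the tube with the blue cap: amber glass, 29 mm across, 140 mm long, leaning 30 degrees from upright with its mouth up and towards the rack's front (-x). Origin: centre of the tube's round bottom when it is not pressed; z runs along the tube to its mouth. Which of the rack's three places it has varies.
- tube_a (a joint): How far tube_a is pushed down into its sleeve (m): 0 when free, up to 0.032 at the hard stop. A soft spring cushion pushes it back up; it cannot be pulled out.
- tube_a_rim (a point): Centre of tube_a's rim, on its axis, 140 mm from its bottom: the inside of a fully home cap's top rests on it. Moves with the tube.
- tube_a_seat (a point): Point on tube_a's axis 38 mm below its rim, where the mouth centre of a fully home cap lies; moves with the tube, z along it to the mouth. 10 mm above it four sprung round lugs stand 3 mm out of a white collar: a cap slips loosely over the rim, rests on the lugs about 13 mm short of home, and takes a push of some 9 to 13 N to snap over them. Coming off takes about as much.
- filter_cap_b: White filter cap, same shape, fully home on a neighbouring tube. Origin: centre of its mouth; z to its top. The three tubes stand in one row, 80 mm from axis to axis, all leaning alike. Leave it on.
- filter_cap_c: White filter cap on the other neighbouring tube, likewise. Leave it on.
- tilt_rack: Rack of bare aluminium between two blue uprights with black knobs, fixed to the bench; 175 x 290 mm at its foot. Origin: on the bench under its middle; y along the row of three tubes, the tubes lean towards its -x. Its top plate, through which the tubes pass, lies 72 mm below the rims of unpressed tubes (measured along them).
- steel_tray: Shallow stainless tray, fixed, 130 (x) x 190 (y) x 12 mm high with 2 mm walls and floor. Origin: centre of its underside; y along its long side. The spare cap starts in the half at -y, the half at +y is empty.
- timer: Bystander: white bench timer, 62 x 62 x 19 mm, origin under its middle.
- cool_rack: Bystander: purple cooling rack with microtubes, 59 x 105 x 41 mm, origin under its middle.
- bottle: Bystander: white reagent bottle with black cap, 50 mm across, 117 mm high, origin under its middle.
Not all that is in view belongs to the job. Several things have the shape of the blue_cap; the one meant has the colours described above. Of the things that look like the new_cap, the smaller one is meant.

How it is judged:
By the outcome, as a careful person would: the job done as asked, in the order asked, and still so for the second after the job is handed in, with the robot touching nothing.
It also fails if it takes over 72 s, if anything falls off the work surface, if the arm or the gripper's body presses on something with over 40 N, if the wrist force passes 120 N, or if a joint passes its speed limit or range.

### The arm

A 6-joint arm with a two-finger parallel gripper is mounted at the origin on a cart in front of the work surface, level with it; the furniture and walls round the work are solid. World frame = base frame: x ahead of the robot, y to its left, z up, the work surface at z = 0. Lengths are in m, angles in degrees, forces in N, time in s.
With the tool pointing down it reaches from about 0.4 to 0.825 m from the base axis. Payload 7 kg.
Tool frame: the origin (TCP) lies midway between the tips of the shut fingers; the grasp point (between the pads) lies 19 mm behind it; z points along the fingers, x is the direction in which the jaws open and shut, and the axes are right-handed (so a half turn about z gives the same grasp; the last joint's range is limited). The gripper opens to 88 mm and grips with 3 to 60 N. Pads are 19 mm wide; open, the fingers measure 130 mm over their backs; the gripper's body (78 mm by 193 mm) begins 47 mm behind the grasp point.
Start: joints at [83.314, 20.546, 0.682, 0, -70.136, -16.507], TCP at [0.266, 0.62, 0.227] pointing down, gripper open.
Joint ranges: [-176.03, 176.03], [-82.01, 121.73], [-58.28, 71.71], [-173.87, 95.51], [-174.79, -0.11], [-173.66, 173.66]. Speed limits (degrees/s): [136.94, 136.94, 172.46, 180, 180, 180].

### API

Orientations are given as [roll, pitch, yaw] about the fixed x, y, z axes, in that order (R = Rz(yaw) Ry(pitch) Rx(roll)).
In Python, from plant import * gives the robot as it stands. The module is installed in compiled form; this text tells all that it offers.
- The arm moves only by the shell command python3 -m pendant 'ROWS' [OPENING]. ROWS is JSON, a list that holds one entry, the list of rows, each a list of 6 numbers: the shift along the world's x, y, z in mm, then the turn, a rotation vector about the world's x, y, z in degrees. A call has 1 to 10 rows; each row is the pose to reach, as a shift and turn from the pose commanded when the call began; what a row does not reach only later rows make up. A row lasts 1/8 s, in which the tool goes at most 62.5 mm and 10.7 degrees, less where a joint would pass 70% of its speed; a pose out of reach is approached as far as the arm can. A call with a gripper value outside its range is refused whole. OPENING is the closure, from -1 (fully open) to 1 (shut), set as the call begins (- or left out, the last holds). The fingers move at their own pace and stop on an object; the grip force is fixed at half the most. Time passes only in rows, so rows that repeat a pose let the fingers close. It gives the time, the measured TCP pose, the force and the opening at its end, in the units of the state.
- get_obs(): the state, without advancing time (a new reading comes with each control period).
- snapshot(name): name is "side" or "top"; returns a dict with "pixels" (420x560x3 uint8, red, green, blue), "depth" (420x560 float32, m along the optical axis (not along the pixel's ray), 0 where there is no reading), "fx", "fy", "cx", "cy" (pixels), "pose" (4x4, takes a point from camera to world coordinates). Camera axes: x right, y down, z forward; pixel columns grow to the right and rows downward; lengths in m; the calibration is good to about 2 mm. A picture is of the moment at which its call begins.
- close_job(): hands the job in, once; it reports no verdict.
The state is a dict: "clock": time; "joint_pos": joint angles; "qvel": joint speeds; "tau": joint torques, N m; "tool_pos": TCP position; "orientation": TCP orientation; "force": force on the tool from outside, world axes, zero at the start; "moment": the same for the moment, N m; "opening": finger opening in m.
Only numpy, scipy, OpenCV 4.12 (cv2) and the standard library are available. Lean on these libraries where they do the work, as an engineer would, in place of code of your own. Each camera call takes 0.05 s, during which the arm holds its last target. There are 200 camera calls.

## Working session

There is one attempt and no reset: what is moved stays moved. The work goes in short steps, Python scripts to look and compute and a shell command to move; the robot and the scene stay as the last step left them, time stands still between calls to the robot, and variables do not carry over. Pictures are saved under pics/ and viewed, about 8 in all and at most 12, crops included, and the job is handed in when it is done.

```bash
mkdir -p pics; cat > h.py <<'E'
import numpy as np, cv2
from plant import *
def snap(n,f=None):
    s=snapshot(n)
    if f: cv2.imwrite('pics/'+f,s['pixels'][:,:,::-1])
    d=s['depth']; v,u=np.mgrid[:420,:560]
    P=np.stack([(u-s['cx'])/s['fx']*d,(v-s['cy'])/s['fy']*d,d,np.ones_like(d)],-1)@np.array(s['pose']).T
    P=P[...,:3]; P[d==0]=np.nan
    return s['pixels'],P,s
E
python3 - <<'E'
from h import *
for n in('side','top'):
    p,P,s=snap(n,n+'1.png'); np.savez(n+'1.npz',p=p,P=P); print(n,np.round(s['pose'],3).tolist(),s['fx'])
o=get_obs();print(o)
E
```

```text
side [[0.941, -0.154, 0.302, 0.201], [-0.339, -0.385, 0.859, -0.927], [-0.016, -0.91, -0.414, 0.6], [0.0, 0.0, 0.0, 1.0]] 411.2744678085763
top [[-0.028, -0.988, 0.152, 0.379], [-1.0, 0.028, -0.004, 0.042], [0.0, -0.152, -0.988, 1.11], [0.0, 0.0, 0.0, 1.0]] 435.2093370597218
{'clock': 0.1, 'joint_pos': array([ 8.33129118e+01,  2.05866455e+01,  6.39463563e-01, -1.62955017e-02,
       -7.01390936e+01, -1.65065470e+01]), 'qvel': array([-0.00584524, -0.00138046,  0.11932322,  0.02743944,  0.02390953,
        0.0637802 ]), 'tau': array([-1.74540037e-03, -5.84160948e+01,  2.93748629e+01,  7.01556712e+00,
        1.01400545e-02, -5.88023181e-05]), 'tool_pos': array([0.26570518, 0.62001376, 0.22573203]), 'orientation': array([-1.79990173e+02, -8.70727293e-02, -1.13199190e+02]), 'force': array([-0.18472662, -0.08939473,  0.78991304]), 'moment': array([ 0.00513005,  0.00214802, -0.02938795]), 'opening': 0.08750601233890323}
```

View pics/side1.png

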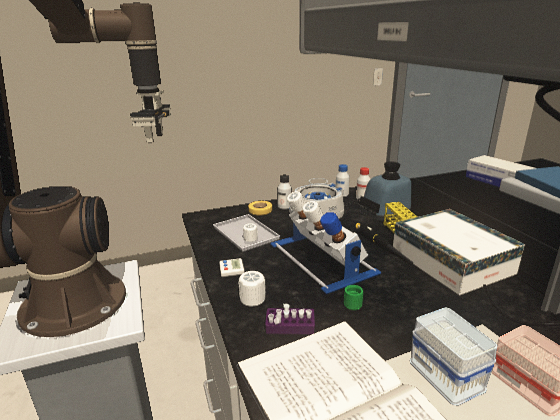

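View pics/top1.png

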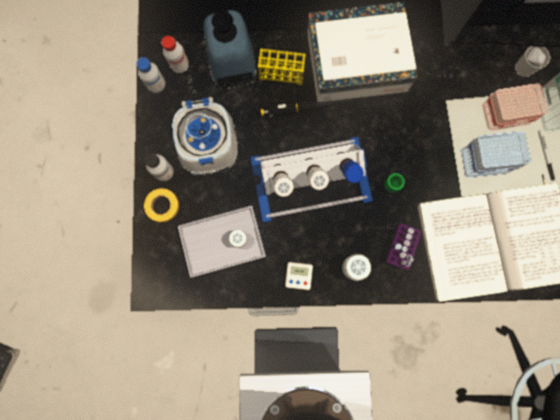

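Side view: blue cap at (333,224), the two white caps at (313,208) and (295,199), spare cap at (250,233). Top view: blue cap at (352,172), white caps at (318,178) and (284,187), spare cap at (237,239), and the tray between (178,226) and (265,255). The tray's left (+y) half is empty. There is a shelf overhead at the far right.

```bash
python3 - <<'E'
from h import *
T=np.load('top1.npz');S=np.load('side1.npz')
p,P=T['p'],T['P']; hsv=cv2.cvtColor(p,cv2.COLOR_RGB2HSV)
def reg(P,u,v,r): return P[v-r:v+r+1,u-r:u+r+1].reshape(-1,3)
# tray corners
for u,v in((178,226),(253,207),(265,255),(188,277),(210,245),(225,260)): print('tray',u,v,np.round(np.nanmedian(reg(P,u,v,1),0),4))
def topc(u,v,r,zmin):
    q=reg(P,u,v,r); q=q[q[:,2]>zmin]; zt=np.percentile(q[:,2],90); t=q[q[:,2]>zt-.006]
    print(u,v,'n',len(t),'mean',t.mean(0).round(4),'zmax',zt.round(4),'mid',((t.max(0)+t.min(0))/2).round(4),'ext',np.ptp(t,axis=0).round(4))
topc(237,239,14,.03)
# blue cap mask in both views
for n,D,box in(('top',T,(335,150,370,190)),('side',S,(318,208,350,245))):
    h=cv2.cvtColor(D['p'],cv2.COLOR_RGB2HSV); x0,y0,x1,y1=box
    m=np.zeros((420,560),bool); m[y0:y1,x0:x1]=True
    m&=(h[...,0]>105)&(h[...,0]<125)&(h[...,1]>140)
    q=D['P'][m]; q=q[np.isfinite(q).all(1)&(q[:,2]>.1)]
    print(n,len(q),q.mean(0).round(4),q.min(0).round(4),q.max(0).round(4)); np.save('blue_'+n,q)
for c in((318,178),(284,187)):
    q=reg(P,*c,12); q=q[q[:,2]>.12]; print(c,len(q),q.mean(0).round(4),q.max(0).round(4))
# rack uprights blue
h=hsv; m=(h[...,0]>100)&(h[...,0]<125)&(h[...,1]>140); m[:, :245]=0; m[:,380:]=0; m[:130]=0; m[225:]=0
m[155:185,338:365]=0
q=P[m]; q=q[q[:,2]<.04]; print('base',cv2.minAreaRect((q[:,:2]*1000).astype(np.float32)))
# shelf
Q=S['P'][:90,300:].reshape(-1,3); print('shelf',np.nanpercentile(Q,[1,50,99],axis=0).round(2).tolist())
for u,v in((310,45),(400,60),(500,70),(320,10),(550,20)):print(S['P'][v,u].round(3))
E
```

```text
tray 178 226 [0.52   0.3098 0.0043]
tray 253 207 [5.661e-01 1.192e-01 2.000e-04]
tray 265 255 [0.4414 0.0907 0.0015]
tray 188 277 [0.3917 0.2858 0.0016]
tray 210 245 [0.4706 0.2304 0.004 ]
tray 225 260 [0.4316 0.1922 0.0034]
237 239 n 207 mean [0.482  0.1573 0.0452] zmax 0.0477 mid [0.4826 0.1568 0.046 ] ext [0.0397 0.0396 0.0087]
top 315 [ 0.6095 -0.1145  0.1727] [ 0.5884 -0.1353  0.1524] [ 0.6401 -0.095   0.1853]
side 321 [ 0.6115 -0.1308  0.1613] [ 0.5893 -0.161   0.111 ] [ 0.6477 -0.1045  0.1827]
(318, 178) 370 [ 0.5985 -0.035   0.1699] [ 0.6395 -0.0142  0.1849]
(284, 187) 356 [0.5839 0.0421 0.1719] [0.6187 0.0629 0.1852]
base ((636.9209594726562, -35.38273620605469), (176.78643798828125, 296.39306640625), 9.152066230773926)
shelf [[0.43, -0.74, 0.12], [0.44, -0.59, 0.58], [3.03, 1.69, 0.62]]
[ 0.435 -0.393  0.574]
[ 0.436 -0.592  0.568]
[ 0.437 -0.704  0.569]
[ 0.435 -0.422  0.614]
[ 0.436 -0.734  0.599]
```

```bash
cat >> h.py <<'E'
from scipy.spatial.transform import Rotation as Ro
from scipy.optimize import least_squares
yaw=np.radians(9.3)
A=np.array([-.5*np.cos(yaw),-.5*np.sin(yaw),np.sqrt(.75)])
E=np.array([np.cos(np.pi/6)*np.cos(yaw),np.cos(np.pi/6)*np.sin(yaw),.5]); N=np.cross(A,E) # N: along row
def fitcap(q,a,R=.021,H=.042):
    e=np.cross([0,1,0],a);e/=np.linalg.norm(e);n=np.cross(a,e)
    def f(c):
        d=q-c; s=d@a; r=np.hypot(d@e,d@n)
        dr=r-R; ds=s-H   # surface of solid cylinder below top
        return np.where((dr<0)&(ds<0),np.maximum(dr,ds),np.hypot(np.maximum(dr,0),np.maximum(ds,0)))
    c0=q.mean(0)-a*.03
    r=least_squares(f,c0,loss='soft_l1',f_scale=.001); return r.x,np.sqrt(np.mean(r.fun**2))
def go(pos,R):  # pos: TCP target; print shift (mm) and rotvec (deg) from the measured pose
    o=get_obs(); R0=Ro.from_euler('xyz',o['orientation'],degrees=True)
    print('shift',((pos-o['tool_pos'])*1e3).round(1),'rot',(R*R0.inv()).as_rotvec(degrees=True).round(2))
def frame(x,z): return Ro.from_matrix(np.column_stack([x,np.cross(z,x),z]))
RT=frame(-E,-A)  # tilted tool
E
python3 - <<'E'
from h import *
a,b=np.load('blue_top.npy'),np.load('blue_side.npy')
b=b[b[:,2]>.125]
for q in(a,b,np.vstack([a,b])): print(fitcap(q,A))
T=np.load('top1.npz');S=np.load('side1.npz')
q=T['P'][225:253,222:252].reshape(-1,3);q=q[(q[:,2]>.012)];print(fitcap(q,np.array([0,0,1.])))
q=S['P'][218:246,238:262].reshape(-1,3);q=q[(q[:,2]>.012)];print(fitcap(q,np.array([0,0,1.])))
for c in((318,178),(284,187)):
    q=T['P'][c[1]-12:c[1]+13,c[0]-12:c[0]+13].reshape(-1,3);q=q[q[:,2]>.14];print(fitcap(q,A))
c=fitcap(np.vstack([a,b]),A)[0]; print('A',A,'E',E)
go(c+A*(.026-.019+.1),RT); print(RT.as_euler('xyz',degrees=True))
E
```

```text
(array([ 0.62503532, -0.1140935 ,  0.13709615]), np.float64(0.0013807592785798082))
(array([ 0.62671619, -0.11636121,  0.13744106]), np.float64(0.0011817776472590367))
(array([ 0.62629745, -0.11607131,  0.1374799 ]), np.float64(0.0013536015281928899))
(array([0.48202623, 0.157542  , 0.00321472]), np.float64(0.0018800093715868643))
(array([0.48360029, 0.15430197, 0.00311693]), np.float64(0.018650312044541283))
(array([ 0.61196143, -0.03496622,  0.13715602]), np.float64(0.0012846445184786237))
(array([0.59882037, 0.04401705, 0.13724454]), np.float64(0.0014404095512044273))
A [-0.49342786 -0.08080191  0.8660254 ] E [0.85464212 0.13995301 0.5       ]
shift [ 307.8 -744.7    4.4] rot [ 19.34 -24.69 -56.13]
[-180.    30.  -170.7]
```

```bash
python3 -m pendant '[[[0,0,60,0,0,0],[40,-60,110,3,-4,-8],[60,-120,110,6,-8,-18],[90,-180,110,9,-12,-27],[110,-240,110,12,-15,-35],[135,-300,110,15,-19,-43],[160,-360,110,18,-23,-51],[185,-420,110,19.3,-24.7,-56.1],[210,-480,110,19.3,-24.7,-56.1],[235,-540,110,19.3,-24.7,-56.1]]]' -0.6
python3 -c "
from h import *
go(np.array([.626,-.1155,.1373])+A*.067,RT);print(get_obs()['joint_pos'].round(1))"
```

```text
clock: 1.35
tool_pos: [0.4854, 0.115, 0.3368]
orientation: [-180.0, 30.2, -170.6]
force: [1.5, 0.5, -0.3]
opening: 0.0697
shift [ 107.5 -236.  -141.5] rot [-0.03  0.15 -0.12]
[ 49.4 -19.7 -42.6  26.5 -46.3 -55. ]
```

```bash
python3 -m pendant '[[[25,-55,0,0,0,0],[50,-110,-20,0,0,0],[80,-170,-50,0,0,0],[107.5,-236,-90,0,0.1,-0.1],[107.5,-236,-141.5,0,0.1,-0.1],[107.5,-236,-141.5,0,0.1,-0.1],[107.5,-236,-141.5,0,0.1,-0.1],[107.5,-236,-141.5,0,0.1,-0.1]]]'
python3 - <<'E'
from h import *
p,P,s=snap('side','side2.png'); t=snap('top')[0]
c=np.vstack([cv2.resize(p[140:300,230:450],None,fx=2.5,fy=2.5),cv2.resize(t[110:230,240:460],None,fx=2.5,fy=2.5)])[:,:,::-1]
cv2.imwrite('pics/m2.png',cv2.resize(c,None,fx=.85,fy=.85))
go(np.array([.626,-.1155,.1373])+A*.007,RT);print(get_obs()['joint_pos'].round(1))
E
```

```text
clock: 2.35
tool_pos: [0.594, -0.1181, 0.1975]
orientation: [-179.9, 30.2, -170.6]
force: [0.3, -0.6, -0.1]
opening: 0.07
shift [ 28.7   1.9 -54.1] rot [ 0.02  0.18 -0.04]
[  6.2   1.4 -33.5  -3.7 -24.9   6.1]
```

View pics/m2.png

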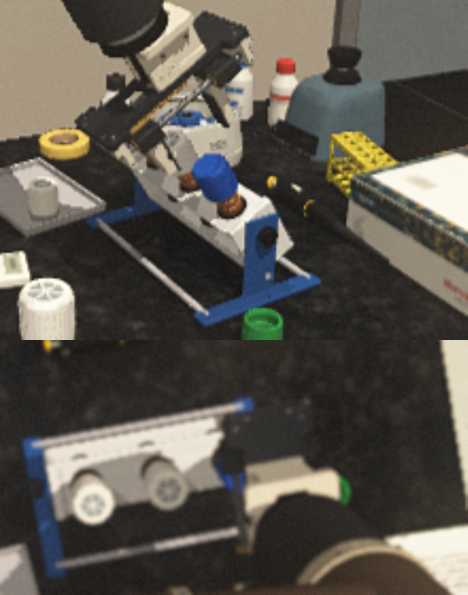

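The side crop shows the gripper up and to the left of the blue cap (crop 212,180), with one finger at (130,145). I'll project the TCP into the side view to check this.

```bash
python3 - <<'E'
from h import *
o=get_obs();R=Ro.from_euler('xyz',o['orientation'],degrees=True).as_matrix();t=o['tool_pos']
p,P,s=snap('side');M=np.linalg.inv(s['pose']);im=p[:,:,::-1].copy()
def pr(X):
    c=M[:3,:3]@X+M[:3,3];return int(s['cx']+s['fx']*c[0]/c[2]),int(s['cy']+s['fy']*c[1]/c[2])
m=np.array([.626,-.1155,.1373])
for n,X,col in(('tcp',t,(0,0,255)),('f1',t+R[:,0]*.035,(0,255,0)),('f2',t-R[:,0]*.035,(0,255,0)),('mouth',m,(0,255,255)),('top',m+A*.042,(0,255,255))):
    print(n,X.round(3),pr(X)); cv2.circle(im,pr(X),1,col,-1)
cv2.imwrite('pics/m3.png',cv2.resize(im[120:260,250:420],None,fx=4,fy=4,interpolation=0))
E
```

```text
tcp [ 0.594 -0.118  0.197] (322, 208)
f1 [ 0.564 -0.123  0.18 ] (311, 217)
f2 [ 0.624 -0.113  0.215] (333, 199)
mouth [ 0.626 -0.116  0.137] (333, 228)
top [ 0.605 -0.119  0.174] (326, 216)
```

View pics/m3.png

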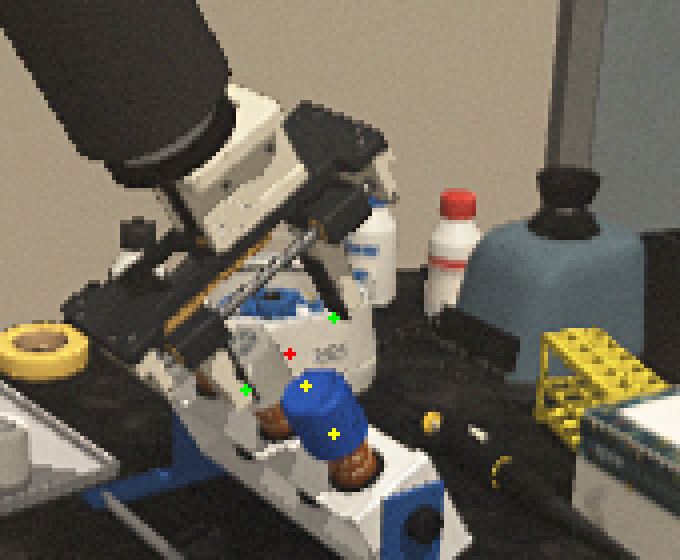

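The projection agrees with the picture. The green fingertip marks (246,390) and (334,318) lie on the fingers, and the yellow marks lie on the cap. Next I descend and grip.

```bash
python3 -m pendant '[[[14,1.2,-26,0,0,0],[28.7,2.2,-53.5,0,0,0],[28.7,2.2,-53.5,0,0,0],[28.7,2.2,-53.5,0,0,0]]]'; python3 -m pendant '[[[0,0,0,0,0,0],[0,0,0,0,0,0],[0,0,0,0,0,0],[0,0,0,0,0,0],[0,0,0,0,0,0]]]' 1;
python3 -c "
from h import *
o=get_obs();t=o['tool_pos'];d=t-np.array([.626,-.1155,.1373]);print(o['force']@np.array([A,E,N]).T,d@A,d@E,d@N)"
```

```text
clock: 3.0
tool_pos: [0.6221, -0.1165, 0.1428]
orientation: [-180.0, 30.0, -170.7]
force: [-0.6, 0.0, 0.2]
opening: 0.0698
clock: 3.62
tool_pos: [0.6222, -0.1169, 0.1419]
orientation: [-180.0, 30.0, -170.8]
force: [-0.8, -0.0, 1.0]
opening: 0.0424
[ 1.22745987 -0.20462554  0.10372626] 0.00600147640252414 -0.0010953362810902094 -0.0007598308503648115
```

```bash
python3 -m pendant '[[[-2.5,-0.4,4.3,0,0,0],[-4.9,-0.8,8.7,0,0,0],[-7.4,-1.2,13,0,0,0],[-9.9,-1.6,17.3,0,0,0],[-14.8,-2.4,26,0,0,0],[-24.7,-4,43.3,0,0,0],[-34.5,-5.7,60.6,0,0,0],[-44.4,-7.3,78,0,0,0],[-49.3,-8.1,86.6,0,0,0],[-49.3,-8.1,86.6,0,0,0]]]'
python3 - <<'E'
from h import *
p,P,s=snap('side'); t=snap('top')[0]
cv2.imwrite('pics/m4.png',cv2.resize(p[120:260,250:420],None,fx=4,fy=4)[:,:,::-1])
th=np.radians(14); f=frame(np.array([-np.cos(th),-np.sin(th),0]),np.array([0,0,-1.]))
go(np.array([.466,.2530,.002+.006+.1]),f); print(get_obs()['joint_pos'].round(1))
E
```

```text
clock: 4.88
tool_pos: [0.5726, -0.125, 0.2291]
orientation: [-180.0, 30.1, -170.8]
force: [-0.2, -0.5, -1.3]
opening: 0.0421
shift [-106.4  377.9 -119.7] rot [-6.02 29.35  4.67]
[  5.5  -2.3 -32.6  -3.7 -29.9   6.5]
```

View pics/m4.png

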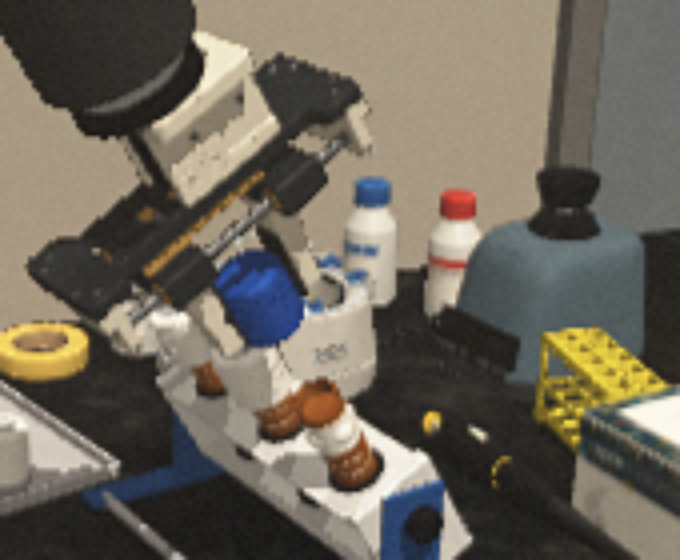

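The cap is off: it is held at (258,298), and the open tube with its white collar is at (325,410). I'll carry it to the tray's empty half while uprighting it.

```bash
python3 -m pendant '[[[0,0,50,0,0,0],[-20,55,50,-1.5,7,1],[-40,110,50,-3,14,2],[-60,165,50,-4,20,3],[-80,220,40,-5,25,4],[-95,275,20,-6,29.3,4.7],[-106.4,330,0,-6,29.3,4.7],[-106.4,378,-60,-6,29.3,4.7],[-106.4,378,-100,-6,29.3,4.7],[-106.4,378,-100,-6,29.3,4.7]]]'
python3 - <<'E'
from h import *
th=np.radians(14); f=frame(np.array([-np.cos(th),-np.sin(th),0]),np.array([0,0,-1.]))
go(np.array([.466,.2530,.002+.006]),f); print(get_obs()['joint_pos'].round(1))
p,P,s=snap('side')
m=(np.abs(P[...,0]-.466)<.04)&(np.abs(P[...,1]-.253)<.04)
h=cv2.cvtColor(p,cv2.COLOR_RGB2HSV);b=m&(h[...,0]>105)&(h[...,0]<125)&(h[...,1]>140)
q=P[b];print(len(q),q.min(0).round(4),q.max(0).round(4))
E
```

```text
clock: 6.22
tool_pos: [0.4638, 0.2516, 0.1238]
orientation: [-179.7, -0.4, -165.9]
force: [0.7, -0.3, -0.3]
opening: 0.0424
shift [   2.2    1.4 -115.8] rot [ 0.37 -0.32 -0.09]
[ 49.8  12.4 -25.5  -0.  -52.6 -35.7]
164 [0.4485 0.2268 0.1185] [0.4838 0.2617 0.1614]
```

```bash
python3 -m pendant '[[[2,1,-50,0.3,-0.3,0],[2,1,-95,0.3,-0.3,0],[2,1,-111,0.3,-0.3,0],[2,1,-112,0.3,-0.3,0],[2,1,-112,0.3,-0.3,0]]]'; python3 -m pendant '[[[0,0,-1,0,0,0],[0,0,-2,0,0,0],[0,0,-2,0,0,0]]]';python3 -m pendant '[[[0,0,-1,0,0,0],[0,0,-2,0,0,0],[0,0,-2,0,0,0]]]'
```

```text
clock: 6.9
tool_pos: [0.4695, 0.2548, 0.0182]
orientation: [179.7, 0.6, -166.0]
force: [0.9, 0.2, -1.1]
opening: 0.0424
clock: 7.28
tool_pos: [0.4682, 0.2541, 0.0145]
orientation: [179.7, 0.5, -166.0]
force: [0.5, -0.1, -0.2]
opening: 0.0422
clock: 7.65
tool_pos: [0.468, 0.2539, 0.012]
orientation: [179.8, 0.4, -166.0]
force: [0.4, -0.7, -1.1]
opening: 0.0425
```

```bash
python3 -m pendant '[[[0,0,-1,-0.1,-0.3,0],[0,0,-2,0,-0.4,0],[0,0,-2,0,-0.4,0],[0,0,-2,0,-0.4,0]]]';python3 -m pendant '[[[0,0,-1,0,0,0],[0,0,-1.5,0,0,0],[0,0,-1.5,0,0,0]]]'
```

```text
clock: 8.15
tool_pos: [0.4682, 0.2541, 0.0102]
orientation: [179.9, 0.8, -166.0]
force: [-0.1, 0.9, -0.6]
opening: 0.0421
clock: 8.52
tool_pos: [0.4683, 0.2541, 0.009]
orientation: [179.9, 0.8, -166.0]
force: [-1.0, -0.4, 5.1]
opening: 0.0421
```

```bash
python3 -m pendant '[[[0,0,-0.5,0,0,0],[0,0,-1,0,0,0],[0,0,-1,0,0,0]]]'
```

```text
clock: 8.9
tool_pos: [0.4684, 0.2542, 0.0088]
orientation: [179.9, 0.9, -165.9]
force: [-4.5, -0.1, 14.7]
opening: 0.0424
```

```bash
python3 -m pendant '[[[0,0,1,0,0,0],[0,0,1,0,0,0],[0,0,1,0,0,0],[0,0,1,0,0,0]]]' -0.36; python3 -m pendant '[[[0,0,50,0,0,0],[0,0,110,0,0,-10],[0,-20,120,0,0,-20],[5,-50,120,0,0,-30],[10,-80,120,0,0,-40],[14,-97,120,0,0,-50],[14,-97,110,0,0,-60],[14,-97,100,0,0,-70],[14,-97,90,0,0,-80],[14,-97,80,0,0,-90]]]'
python3 - <<'E'
from h import *
f=Ro.from_euler('xyz',[180,0,104],degrees=True)
go(np.array([.482,.1575,.020]),f)
for n in('side','top'):
    p,P,s=snap(n)
    h=cv2.cvtColor(p,cv2.COLOR_RGB2HSV)
    m=(np.abs(P[...,0]-.468)<.035)&(np.abs(P[...,1]-.254)<.035)&(h[...,0]>105)&(h[...,0]<125)&(h[...,1]>140)&(P[...,2]>.006)
    print(n,m.sum(),fitcap(P[m],np.array([0,0,1.])))
    np.save('bt_'+n,P[m])
E
```

```text
clock: 9.4
tool_pos: [0.4681, 0.2539, 0.0084]
orientation: [179.9, 0.8, -166.0]
force: [0.4, -0.8, 0.4]
opening: 0.0593
clock: 10.65
tool_pos: [0.4821, 0.1569, 0.0882]
orientation: [179.9, 0.8, 103.7]
force: [0.2, 0.8, 0.7]
opening: 0.0594
shift [ -0.1   0.6 -68.2] rot [0.78 0.32 0.3 ]
side 152 (array([0.46925372, 0.25413305, 0.00331219]), np.float64(0.001825723290262705))h.py:21: RuntimeWarning: Mean of empty slice.
  c0=q.mean(0)-a*.03
  ret = um.true_divide(
Traceback (most recent call last):
  File "h.py", line 22, in fitcap
    r=least_squares(f,c0,loss='soft_l1',f_scale=.001); return r.x,np.sqrt(np.mean(r.fun**2))
ValueError: Initial guess is outside of provided bounds
```

```bash
python3 -m pendant '[[[0,0.6,-40,0.8,0.3,0.3],[0,0.6,-68,0.8,0.3,0.3],[0,0.6,-68,0.8,0.3,0.3],[0,0.6,-68,0.8,0.3,0.3]]]'; python3 -m pendant '[[[0,0,0,0,0,0],[0,0,0,0,0,0],[0,0,0,0,0,0],[0,0,0,0,0,0]]]' 1; python3 -m pendant '[[[0,0,0,0,0,0],[0,0,0,0,0,0],[0,0,0,0,0,0]]]' -0.36;  python3 -m pendant '[[[0,0,45,0,0,0],[0,0,45,0,0,10],[0,0,45,0,0,20],[0,0,45,0,0,30],[0,0,45,0,0,40],[0,0,45,0,0,50],[0,0,45,0,0,60],[0,0,45,0,0,70],[0,0,45,0,0,80],[0,0,45,0,0,90]]]'
python3 - <<'E'
from h import *
f=Ro.from_euler('xyz',[180,0,-166],degrees=True)
go(np.array([.482,.1575,.009]),f)
p,P,s=snap('side','side5.png')
m=(np.abs(P[...,0]-.482)<.03)&(np.abs(P[...,1]-.157)<.03)&(P[...,2]>.008)&(P[...,2]<.05)
print(m.sum(),fitcap(P[m],np.array([0,0,1.])))
cv2.imwrite('pics/m5.png',cv2.resize(p[150:270,200:350],None,fx=4,fy=4)[:,:,::-1])
E
```

```text
clock: 11.25
tool_pos: [0.4828, 0.158, 0.0217]
orientation: [179.9, -0.0, 104.5]
force: [-0.1, 0.0, 0.2]
opening: 0.0597
clock: 11.75
tool_pos: [0.4825, 0.1579, 0.0215]
orientation: [179.9, -0.0, 104.4]
force: [-1.9, -0.3, 6.6]
opening: 0.041
clock: 12.12
tool_pos: [0.482, 0.1576, 0.0206]
orientation: [180.0, -0.0, 104.3]
force: [-0.6, 0.5, 0.5]
opening: 0.0588
clock: 13.38
tool_pos: [0.482, 0.1575, 0.0655]
orientation: [180.0, -0.0, -165.3]
force: [0.1, 0.6, 0.4]
opening: 0.0597
shift [ -0.   -0.  -56.5] rot [-0.02 -0.05 -0.67]
213 (array([0.48306257, 0.15689557, 0.00311135]), np.float64(0.001486229959875586))
```

View pics/m5.png

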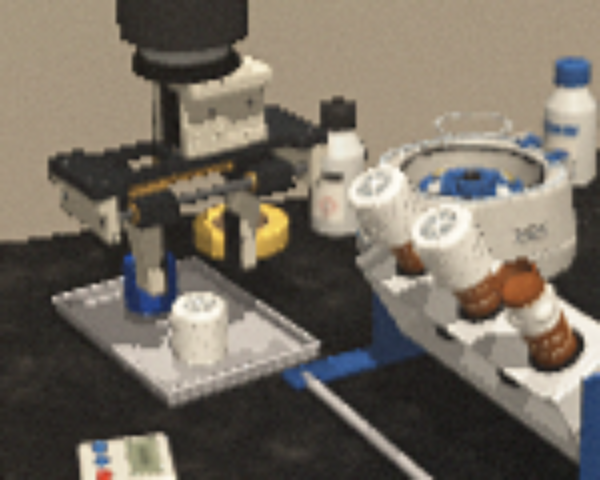

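The blue cap stands upright in the back half of the tray at (150,285). The spare cap is upright at (200,328), under the open gripper. Next I descend and grip it.

```bash
python3 -m pendant '[[[0,0,-30,0,0,-0.7],[0,0,-54,0,0,-0.7],[0,0,-56.5,0,0,-0.7],[0,0,-56.5,0,0,-0.7],[0,0,-56.5,0,0,-0.7]]]'; python3 -m pendant '[[[0,0,0,0,0,0],[0,0,0,0,0,0],[0,0,0,0,0,0],[0,0,0,0,0,0],[0,0,0,0,0,0]]]' 1
python3 -m pendant '[[[0,0,40,0,0,0],[0,0,100,0,0,0],[0,0,160,0,0,0],[0,0,210,0,0,0],[0,0,210,0,0,0],[0,0,210,0,0,0]]]'
python3 - <<'E'
from h import *
go(np.array([.6222,-.1169,.1419])+A*.100,RT)
go(np.array([.6222,-.1169,.1419])+A*.050,RT)
E
```

```text
clock: 14.05
tool_pos: [0.4827, 0.1581, 0.0101]
orientation: [179.9, 0.1, -166.4]
force: [0.1, 0.3, 0.2]
opening: 0.0595
clock: 14.68
tool_pos: [0.4823, 0.1578, 0.0095]
orientation: [180.0, 0.0, -166.4]
force: [-1.2, -0.5, 5.9]
opening: 0.0419
clock: 15.42
tool_pos: [0.4816, 0.1575, 0.2186]
orientation: [179.9, -0.1, -166.4]
force: [-0.1, 0.9, -0.9]
opening: 0.0416
shift [  91.3 -282.4    9.9] rot [  5.92 -29.48  -4.24]
shift [ 115.9 -278.4  -33.4] rot [  5.92 -29.48  -4.24]
```

```bash
python3 -m pendant '[[[15,-40,30,0,0,0],[25,-80,40,1.5,-7.4,-1],[40,-120,50,3,-14.8,-2],[55,-170,50,4.5,-22,-3],[70,-220,50,5.9,-29.5,-4.2],[85,-265,40,5.9,-29.5,-4.2],[91.3,-282.4,25,5.9,-29.5,-4.2],[91.3,-282.4,10,5.9,-29.5,-4.2],[91.3,-282.4,10,5.9,-29.5,-4.2],[91.3,-282.4,10,5.9,-29.5,-4.2]]]'
python3 - <<'E'
from h import *
go(np.array([.6222,-.1169,.1419])+A*.050,RT)
p,P,s=snap('side')
# tube rim/held cap check
m=np.zeros((420,560),bool);m[190:240,300:350]=1
h=cv2.cvtColor(p,cv2.COLOR_RGB2HSV)
cv2.imwrite('pics/m6.png',cv2.resize(p[140:260,270:400],None,fx=5,fy=5)[:,:,::-1])
E
```

```text
clock: 16.68
tool_pos: [0.5733, -0.124, 0.229]
orientation: [-179.9, 30.0, -170.5]
force: [0.6, 0.3, 0.4]
opening: 0.0417
shift [ 24.3   3.  -43.8] rot [ 0.06  0.02 -0.12]
```

View pics/m6.png

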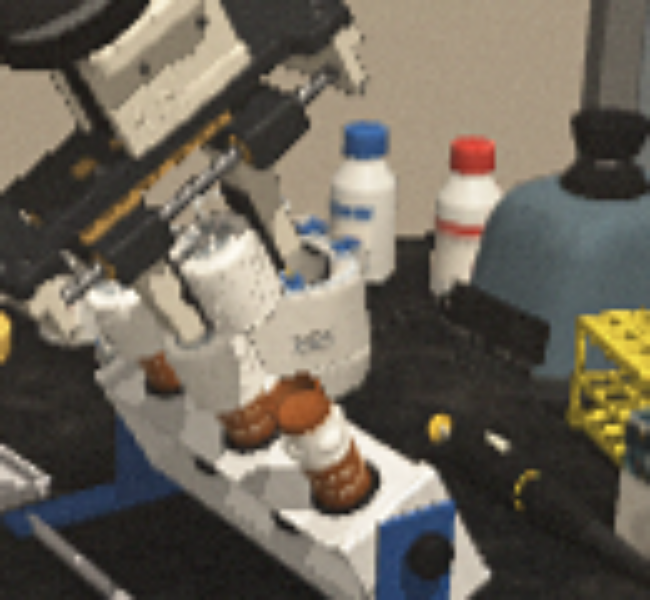

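The held cap (230,280) lines up with the open tube (310,405) along its axis. Next I approach slowly.

```bash
python3 -m pendant '[[[12,1.5,-22,0,0,0],[24.3,3,-43.8,0,0,-0.1],[24.3,3,-43.8,0,0,-0.1],[24.3,3,-43.8,0,0,-0.1],[24.3,3,-43.8,0,0,-0.1]]]'
python3 - <<'E'
from h import *
go(np.array([.6222,-.1169,.1419])+A*.034,RT)
E
```

```text
clock: 17.35
tool_pos: [0.598, -0.1216, 0.1868]
orientation: [-179.9, 30.2, -170.7]
force: [-0.1, 0.4, -0.8]
opening: 0.0418
shift [  7.4   2.  -15.4] rot [0.04 0.17 0.04]
```

```bash
python3 -m pendant '[[[2,0.8,-4,0,0.1,0],[4,1.2,-8,0,0.1,0],[6,1.7,-12,0,0.1,0],[7.4,2,-15.4,0,0.1,0],[7.4,2,-15.4,0,0.1,0],[7.4,2,-15.4,0,0.1,0]]]'
cat > st.py <<'E'
from h import *
o=get_obs();d=(o['tool_pos']-np.array([.6222,-.1169,.1419]))*1e3
B=np.array([A,E,N]); print('A,E,N pos mm',(B@d).round(2),'force',(B@o['force']).round(1),o['opening'].round(4))
E
python3 st.py
```

```text
clock: 18.1
tool_pos: [0.6051, -0.1198, 0.1699]
orientation: [-180.0, 29.9, -170.7]
force: [0.3, -0.4, 0.3]
opening: 0.0414Traceback (most recent call last):
  File "st.py", line 3, in <module>
    B=np.array([A,E,N]); print('A,E,N pos mm',(B@d).round(2),'force',(B@o['force']).round(1),o['opening'].round(4))
                                                                                             ^^^^^^^^^^^^^^^^^^
AttributeError: 'float' object has no attribute 'round'
```

```bash
sed -i "s/o\['opening'\].round(4)/o['opening']/" st.py; python3 -m pendant '[[[2,0.3,-3.5,0,0,0],[4,0.6,-7,0,0,0],[6,1,-10.5,0,0,0],[8.4,1.4,-14.7,0,0,0],[8.4,1.4,-14.7,0,0,0],[8.4,1.4,-14.7,0,0,0]]]'; python3 st.py
```

```text
clock: 18.85
tool_pos: [0.6136, -0.1184, 0.1552]
orientation: [-180.0, 29.9, -170.7]
force: [-0.1, 1.3, -0.2]
opening: 0.0416
A,E,N pos mm [15.9  -0.92 -0.05] force [-0.2  0.   1.3] 0.04155894598720894
```

```bash
python3 -m pendant '[[[1.5,0.3,-2,0,0,0],[3.2,0.5,-3.9,0,0,0],[4.2,0.6,-5.6,0,0,0],[4.2,0.6,-5.6,0,0,0]]]'; python3 st.py; python3 -m pendant '[[[1,0.2,-1.7,0,0,0],[2,0.3,-3.5,0,0,0],[2,0.3,-3.5,0,0,0]]]'; python3 st.py
```

```text
clock: 19.35
tool_pos: [0.6179, -0.1176, 0.1496]
orientation: [-180.0, 30.0, -170.7]
force: [-1.8, 3.0, 3.0]
opening: 0.0416
A,E,N pos mm [8.87 0.07 0.03] force [3.2 0.4 3.2] 0.04157383261423081
clock: 19.73
tool_pos: [0.6199, -0.1174, 0.1462]
orientation: [-180.0, 30.0, -170.7]
force: [-2.2, 4.0, 3.8]
opening: 0.0413
A,E,N pos mm [ 4.86  0.09 -0.11] force [4.1 0.6 4.3] 0.04128248259558601
```

```bash
python3 -m pendant '[[[0.9,1,-1.7,0,0,0],[1.9,1.1,-3.5,0,0,0],[1.9,1.1,-3.5,0,0,0]]]'; python3 st.py; python3 -m pendant '[[[1,0.2,-1.7,0,0,0],[2,0.3,-3.5,0,0,0],[2,0.3,-3.5,0,0,0]]]'; python3 st.py
```

```text
clock: 20.1
tool_pos: [0.6218, -0.1165, 0.1427]
orientation: [-179.9, 30.0, -170.7]
force: [-3.3, 1.9, 5.5]
opening: 0.0415
A,E,N pos mm [0.86 0.13 0.45] force [6.3 0.2 2.4] 0.04154842294749774
clock: 20.48
tool_pos: [0.6237, -0.1163, 0.1393]
orientation: [-179.9, 30.0, -170.7]
force: [-3.8, 1.7, 6.8]
opening: 0.0413
A,E,N pos mm [-3.07  0.09  0.33] force [7.6 0.4 2.3] 0.04125307108015751
```

```bash
python3 -m pendant '[[[0.7,0.7,-1.3,0,0,0],[1.4,0.8,-2.6,0,0,0],[1.4,0.8,-2.6,0,0,0]]]'; python3 st.py; python3 -m pendant '[[[0.7,0.1,-1.3,0,0,0],[1.5,0.2,-2.6,0,0,0],[1.5,0.2,-2.6,0,0,0]]]'; python3 st.py
```

```text
clock: 20.85
tool_pos: [0.6251, -0.1158, 0.1368]
orientation: [-179.9, 30.0, -170.8]
force: [-4.6, -0.4, 6.6]
opening: 0.0418
A,E,N pos mm [-5.91  0.12  0.63] force [ 8.  -0.6  0.3] 0.04184648139641541
clock: 21.22
tool_pos: [0.6266, -0.1156, 0.1343]
orientation: [-179.9, 30.0, -170.8]
force: [-4.1, 0.4, 8.6]
opening: 0.0414
A,E,N pos mm [-8.84  0.12  0.61] force [9.5 0.9 1. ] 0.04136492413147767
```

```bash
python3 -m pendant '[[[0.5,0.1,-0.9,0,0,0],[1,0.2,-1.7,0,0,0],[1,0.2,-1.7,0,0,0]]]'; python3 st.py
```

```text
clock: 21.6
tool_pos: [0.6275, -0.1154, 0.1327]
orientation: [-179.9, 30.0, -170.8]
force: [-6.0, 0.2, 8.6]
opening: 0.0417
A,E,N pos mm [-10.74   0.12   0.63] force [10.4 -0.8  1.2] 0.0416763248466106
```

```bash
python3 -m pendant '[[[0.5,0.1,-0.9,0,0,0],[1,0.2,-1.7,0,0,0],[1,0.2,-1.7,0,0,0]]]'; python3 st.py
```

```text
clock: 21.98
tool_pos: [0.6285, -0.1152, 0.131]
orientation: [-179.9, 30.0, -170.8]
force: [-6.8, 0.2, 9.9]
opening: 0.0416
A,E,N pos mm [-12.66   0.17   0.65] force [11.9 -0.8  1.3] 0.041582031853323535
```

```bash
python3 -m pendant '[[[0.5,0.1,-0.9,0,0,0],[0.5,0.1,-0.9,0,0,0]]]'; python3 st.py
```

```text
clock: 22.22
tool_pos: [0.629, -0.1151, 0.1302]
orientation: [-179.9, 30.0, -170.7]
force: [-6.8, -0.6, 10.4]
opening: 0.0415
A,E,N pos mm [-13.67   0.23   0.65] force [12.5 -0.7  0.5] 0.04152708790337805
```

```bash
python3 -m pendant '[[[0.5,0.1,-0.9,0,0,0],[0.5,0.1,-0.9,0,0,0]]]'; python3 st.py
```

```text
clock: 22.48
tool_pos: [0.6296, -0.1151, 0.1294]
orientation: [-179.9, 30.0, -170.7]
force: [-6.8, 0.1, 8.6]
opening: 0.0416
A,E,N pos mm [-14.64   0.27   0.62] force [10.8 -1.5  1.1] 0.04155855790893463
```

```bash
python3 -m pendant '[[[0,0,0,0,0,0],[0,0,0,0,0,0]]]'; python3 st.py
```

```text
clock: 22.72
tool_pos: [0.6295, -0.115, 0.1294]
orientation: [-179.9, 30.0, -170.7]
force: [-6.9, -0.1, 10.1]
opening: 0.0415
A,E,N pos mm [-14.62   0.26   0.65] force [12.2 -0.8  1. ] 0.041471603461474556
```

```bash
python3 -m pendant '[[[0.4,0.1,-0.7,0,0,0],[0.4,0.1,-0.7,0,0,0]]]'; python3 st.py
```

```text
clock: 22.98
tool_pos: [0.6299, -0.115, 0.1287]
orientation: [-179.9, 30.0, -170.8]
force: [-6.5, -1.1, 10.1]
opening: 0.0414
A,E,N pos mm [-15.43   0.28   0.65] force [12.  -0.7 -0. ] 0.04144626970513022
```

```bash
python3 -m pendant '[[[0.4,0.1,-0.7,0,0,0],[0.4,0.1,-0.7,0,0,0]]]'; python3 st.py
```

```text
clock: 23.22
tool_pos: [0.6303, -0.1148, 0.1276]
orientation: [-179.9, 30.0, -170.8]
force: [-4.5, 0.2, 8.1]
opening: 0.0415
A,E,N pos mm [-16.58   0.06   0.79] force [9.2 0.2 0.9] 0.04154076186530491
```

```bash
python3 -m pendant '[[[0,0,0,0,0,0],[0,0,0,0,0,0]]]'; python3 st.py
```

```text
clock: 23.48
tool_pos: [0.6303, -0.1148, 0.1276]
orientation: [-179.9, 30.0, -170.8]
force: [-4.1, -0.2, 6.3]
opening: 0.0415
A,E,N pos mm [-16.57   0.05   0.79] force [ 7.5 -0.4  0.4] 0.041473329862483005
```

The force dropped from 12.5 N to 7.5 N, so the cap snapped on, and there is now plenty of room before the stop. I'll press a little more, ease back to zero and release.

```bash
python3 -m pendant '[[[1,0.2,-1.7,0,0,0],[2,0.3,-3.5,0,0,0],[2,0.3,-3.5,0,0,0],[2,0.3,-3.5,0,0,0]]]'; python3 st.py; python3 -m pendant '[[[-2,-0.3,3.5,0,0,0],[-4,-0.6,7,0,0,0],[-6,-1,10.5,0,0,0],[-8,-1.3,14,0,0,0],[-9.1,-1.5,16,0,0,0],[-9.1,-1.5,16,0,0,0]]]'; python3 st.py;
```

```text
clock: 23.98
tool_pos: [0.6323, -0.1144, 0.1242]
orientation: [-179.9, 30.0, -170.8]
force: [-5.7, 0.3, 8.7]
opening: 0.0415
A,E,N pos mm [-20.54   0.1    0.81] force [10.3 -0.5  1.2] 0.04148898746686504
clock: 24.72
tool_pos: [0.6232, -0.1157, 0.14]
orientation: [-179.9, 30.0, -170.7]
force: [-0.2, -4.4, 2.0]
opening: 0.0415
A,E,N pos mm [-2.28  0.06  1.01] force [ 2.1  0.2 -4.3] 0.041472031742074096
```

```bash
python3 -m pendant '[[[-0.3,-0.9,1.2,0,0,0],[-0.7,-0.9,1.6,0,0,0],[-0.7,-0.9,1.6,0,0,0]]]'; python3 st.py; python3 -m pendant '[[[0,0,0,0,0,0],[0,0,0,0,0,0],[0,0,0,0,0,0],[0,0,0,0,0,0]]]' -0.36; python3 -m pendant '[[[-10,-1.6,17.3,0,0,0],[-24.7,-4,43.3,0,0,0],[-49,-8,86.6,0,0,0],[-75,-12,130,0,0,0],[-100,0,160,0,0,0],[-120,50,180,0,0,0],[-130,110,180,0,0,0],[-130,170,180,0,0,0],[-130,230,180,0,0,0],[-130,230,180,0,0,0]]]'
python3 - <<'E'
from h import *
p,P,s=snap('side'); 
cv2.imwrite('pics/m7.png',cv2.resize(p[170:290,220:400],None,fx=4,fy=4)[:,:,::-1])
p,P,s=snap('top')
def f(c,w=12):
    q=P[c[1]-w:c[1]+w+1,c[0]-w:c[0]+w+1].reshape(-1,3);q=q[q[:,2]>.14];return fitcap(q,A)
for c in((352,173),(318,178),(284,187)): print(c,f(c))
E
```

```text
clock: 25.1
tool_pos: [0.6225, -0.1161, 0.1413]
orientation: [-180.0, 29.9, -170.7]
force: [-1.3, 0.8, 1.1]
opening: 0.0417
A,E,N pos mm [-0.72  0.05  0.73] force [ 1.5 -0.4  1. ] 0.04166507439952361
clock: 25.6
tool_pos: [0.6225, -0.1164, 0.1414]
orientation: [-180.0, 29.9, -170.7]
force: [-0.3, 0.8, -0.1]
opening: 0.0596
clock: 26.85
tool_pos: [0.492, 0.118, 0.3216]
orientation: [-179.9, 30.0, -170.3]
force: [0.8, -0.9, -0.1]
opening: 0.06
(352, 173) (array([ 0.62497495, -0.11360331,  0.13720058]), np.float64(0.0013557785910419456))
(318, 178) (array([ 0.6119247 , -0.0348635 ,  0.13708861]), np.float64(0.0012714191289154837))
(284, 187) (array([0.59885701, 0.04395416, 0.13719228]), np.float64(0.0014095442151573552))
```

View pics/m7.png

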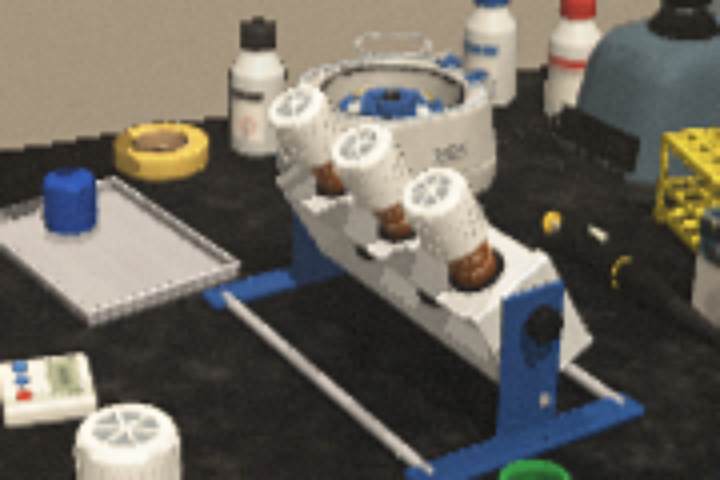

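The new cap sits at the same height as its neighbours, with its fitted mouth at (0.625, -0.114, 0.137), the same as the blue cap had. The blue cap stands mouth down in the tray at (70,200), and nothing else has moved. The robot is clear, so I'm handing in.

```bash
python3 -c "
from plant import *
print(close_job())"
```

```text
the job is handed in; nothing more can be done
None
```

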